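# Roll the shaft onto the single line

### The job

On the marking-out plate a round steel shaft lies between two painted marks: a single line and a double line. Push the upper part of the shaft sideways with the fingertips so that it rolls (do not pick it up or merely slide it) until it lies along the single line, centred over it with its whole length on the line, and leave it resting there. Leave the marker and the pipe coupling that also lie on the plate where they are.

Things in the scene. Friction and masses are not known exactly. Their poses are not given: they have to be found in the camera images.
- shaft: solid round steel shaft, diameter 32 mm, length 120 mm, about 0.6 kg, lying on the plate, a black keyway in one half of its length. Origin at its centre, 16 mm above the plate's top; x along its axis, z through the keyway side, up at the start (y, z turn as it rolls). Friction about 0.35 on plate and fingers; rolling resistance stops it within 5 mm if let go at 4 cm/s or less.
- plate: fixed dark steel marking-out plate, 220 (x) x 400 (y) x 10 mm thick; origin at the centre of its underside, on the table, so its top is 10 mm above the origin. The two marks cross it parallel to its x axis, one near each end.
- single_line: the goal mark: one white painted line 190 mm long and 3 mm wide, flat on the plate's top, no height to speak of. Origin at its middle; x runs along the line, y across it.
- double_line: the other mark: two parallel white painted lines 190 mm long, 3 mm wide, 12 mm apart, flat on the plate. Origin at the middle between them; x runs along them. It lies on the other side of the shaft.
- marker: bystander: white and orange paint marker, 132 mm long, 17 mm thick, lying on the plate along one of its short edges, beyond a mark. Origin at its underside.
- coupling: bystander: rusty pipe coupling, diameter 39 mm, 44 mm long, lying on the plate near the other short edge, beyond the other mark. Origin at its underside.
Not all that is in view belongs to the job. Of the things shaped like the shaft, the steel one is meant.

How it is judged (in metres and radians):
On the way:
1. the shaft rolls over: its keyway side, up at the start, has turned to face down (angle between shaft's own z axis and vertical above 2.5 rad).
At the end, for the whole second after the job is handed in: the shaft lies at rest on the plate over the single line: its centre within 7 mm of the line across and within 35 mm of the line's middle lengthwise (no end past the line's ends), its axis within 0.12 rad (7 degrees) of the line (y of shaft in the frame of single_line between -0.007 and 0.007 m and x of shaft in the frame of single_line between -0.035 and 0.035 m and z of shaft in the frame of single_line between 0.012 and 0.02 m and angle between the x axis of shaft and the x axis of single_line, either way round below 0.12 rad and linear speed of shaft below 0.01 m/s); the robot touches nothing.
It fails at once if the shaft is lifted or tipped off the plate (centre more than 8 mm above its rolling height) (z of shaft in the frame of plate above 0.034 m).
It fails at once if the shaft falls off the plate (z of shaft in the frame of plate below 0.018 m).
It fails at once if the marker is moved by more than 20 mm (distance of marker from where it was at the start of the episode above 0.02 m).
It fails at once if the coupling is moved by more than 20 mm (distance of coupling from where it was at the start of the episode above 0.02 m).
It also fails if it takes over 38 s, if anything falls off the work surface, if the arm or the gripper's body presses on something with over 40 N, if the wrist force passes 120 N, or if a joint passes its speed limit or range.

### The arm

A 6-joint arm with a two-finger parallel gripper is mounted at the origin on the work surface; the furniture and walls round the work are solid. World frame = base frame: x ahead of the robot, y to its left, z up, the work surface at z = 0. Lengths are in mm, angles in rad, forces in N, time in s.
With the tool pointing down it reaches from about 400 to 925 mm from the base axis. Payload 12.5 kg.
Tool frame: the origin (TCP) lies between the finger pads; the fingertips stand 19 mm ahead of it and the grasp point (between the pads) is the TCP (env.tips_ahead is the distance from the TCP to the fingertips, in mm); z points along the fingers, y is the line along which they close (so a half turn about z gives the same grasp; the last joint's range is limited). The gripper opens to 95 mm and grips with 3 to 60 N. Pads are 20 mm wide; open, the fingers measure 119 mm over their backs; the gripper's body (75 mm by 180 mm) begins 59 mm behind the grasp point.
Start: joints at [-1.219, 0.491, 1.559, -0, 1.092, -0.106], TCP at [276.259, -560.648, 233.661] pointing down, gripper open.
Joint ranges: [-3.1, 3.1], [-0.84, 2.19], [0.05, 2.79], [-1.13, 4.28], [0.06, 2.93], [-2.69, 2.69]. Speed limits (rad/s): [2.22, 2.22, 2.79, 3.14, 3.14, 3.14].

### API

Orientations are given as [roll, pitch, yaw] about the fixed x, y, z axes, in that order (R = Rz(yaw) Ry(pitch) Rx(roll)).
In Python, from cell import env gives the robot as it stands.
- The arm moves only by the shell command python3 -m crank 'ROWS'. ROWS is JSON, a list of rows, each a list of 5 numbers: the shift along the tool's x, y, z in mm, then the turn about the tool's z in degrees, then the finger opening in mm, from 0 to 95.1. In form: [[dx, dy, dz, yaw, grip], ...]. A call has 1 to 10 rows; each row is the pose to reach, as a shift and turn from the pose commanded when the call began, along the tool's axes at that moment; what a row does not reach only later rows make up. A row lasts 1/12 s, in which the tool goes at most 41.7 mm and 7.16 degrees, less where a joint would pass 70% of its speed; a pose out of reach is approached as far as the arm can. A call with a gripper value outside its range is refused whole. The fingers move at their own pace and stop on an object; the grip force is fixed at half the most. Time passes only in rows, so rows that repeat a pose let the fingers close. It gives the time, the measured TCP pose, the force, the opening and the grip force at its end, in the units of the state.
- env.state(): the state, without advancing time (a new reading comes with each control period).
- env.read_camera(name): name is "scene" or "top"; returns a dict with "img" (400x640x3 uint8, blue, green, red), "K" (3x3 intrinsics, pixels), "pose" (4x4, takes a point from camera to world coordinates). Camera axes: x right, y down, z forward; pixel columns grow to the right and rows downward; lengths in mm; the calibration is good to about 2 mm. A picture is of the moment at which its call begins. There is no depth.
- env.job_done(): hands the job in; it is judged then, once.
The state is a dict: "t": time; "joints": joint angles; "qvel": joint speeds; "tau": joint torques, N m; "eef_pos": TCP position; "tcp_rot": TCP orientation; "ft_force": force on the tool from outside, world axes, zero at the start; "moment": the same for the moment, N m; "opening": opening from 0.0 (shut) to 1.0 (fully open); "grip_force": force on a finger pad.
Only numpy, scipy, OpenCV 4.12 (cv2) and the standard library are available. Lean on these libraries where they do the work, as an engineer would, in place of code of your own. Each camera call takes 0.05 s, during which the arm holds its last target. There are 200 camera calls.

## Working session

There is one attempt and no reset: what is moved stays moved. The work goes in short steps, Python scripts to look and compute and a shell command to move; the robot and the scene stay as the last step left them, time stands still between calls to the robot, and variables do not carry over. Pictures are saved under pics/ and viewed, at most 10 in all, crops included, and the job is handed in when it is done.

```bash
mkdir -p pics; python3 - <<'E'
from cell import env
import cv2
for n in("scene","top"):
    c=env.read_camera(n); cv2.imwrite(f"pics/{n}0.png",c["img"]); print(n,c["K"].round(1).tolist(),c["pose"].round(3).tolist())
s=env.state(); print(s["t"],s["eef_pos"],s["tcp_rot"],s["opening"])
E
```

```text
scene [[472.2, 0.0, 320.7], [0.0, 472.2, 198.3], [0.0, 0.0, 1.0]] [[0.77, -0.352, 0.533, -116.585], [-0.638, -0.444, 0.629, -794.379], [0.015, -0.824, -0.566, 698.919], [0.0, 0.0, 0.0, 1.0]]
top [[410.1, 0.0, 320.3], [0.0, 410.1, 200.0], [0.0, 0.0, 1.0]] [[0.08, -0.972, 0.221, 314.936], [-0.997, -0.079, 0.015, -86.395], [0.003, -0.222, -0.975, 895.478], [0.0, 0.0, 0.0, 1.0]]
0.1 [ 276.16106152 -560.45014138  233.1139676 ] [-3.14057984e+00 -7.66724468e-05  4.57805315e-01] 1.0004710664300225
```

View pics/top0.png

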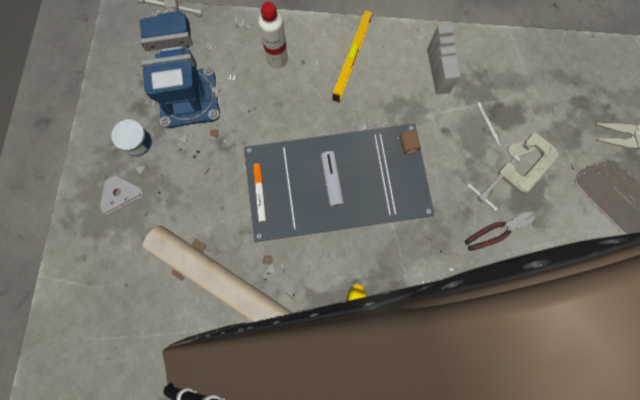

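View pics/scene0.png

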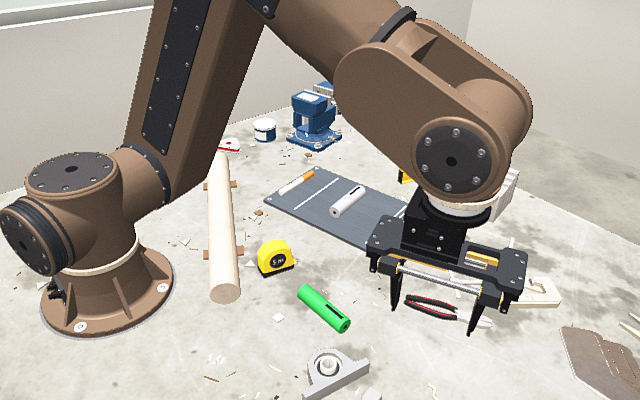

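The top view shows the steel shaft at (332,178), with the single line at (289,188), the double line at (386,175), the marker at (259,192) and the coupling at (410,142). Three things have the shaft's shape:
- the grey steel shaft with the black keyway, on the plate at top (332,178)
- the green cylinder on the table at scene (323,308)
- the wooden roll at scene (222,230)

The grey one fits: it is steel, has a keyway and lies on the plate between the marks. I'll confirm that in a crop and measure.

```bash
cat > h.py <<'E'
from cell import env
import cv2, numpy as np
def ray(c,uv,z):
    uv=np.atleast_2d(np.float64(uv)); d=np.c_[uv,np.ones(len(uv))]@np.linalg.inv(c["K"]).T@c["pose"][:3,:3].T
    o=c["pose"][:3,3]; return o+d*((z-o[2])/d[:,2:])
def blobs(c,x0,x1,y0,y1,thr=120,amin=40):
    g=cv2.cvtColor(c["img"],cv2.COLOR_BGR2GRAY); m=np.zeros_like(g); m[y0:y1,x0:x1]=(g[y0:y1,x0:x1]>thr)*255
    cs,_=cv2.findContours(m,cv2.RETR_EXTERNAL,cv2.CHAIN_APPROX_NONE)
    return [k for k in cs if len(k)>amin]
E
python3 - <<'E'
from h import *
c=env.read_camera("top")
cv2.imwrite("pics/crop1.png",cv2.resize(c["img"][115:250,235:445],None,fx=3.8,fy=3.8,interpolation=cv2.INTER_CUBIC))
for k in blobs(c,252,425,140,232):
    r=cv2.minAreaRect(k); b=cv2.boxPoints(r)
    print(np.round(r[0]),np.round(r[1],1),round(r[2],1),cv2.contourArea(k))
    for z in (10,26,42): print(z,ray(c,r[0],z).round(1).tolist()); 
    e=b[np.argsort(b[:,1])]; E=ray(c,[e[:2].mean(0),e[2:].mean(0)],10); print("ends",E.round(1).tolist(), "yaw",np.arctan2(*(E[0]-E[1])[1::-1]))
E
```

```text
[378. 224.] [13. 91.] 90.0 561.0
10 [[471.2, -204.3, 10.0]]
26 [[468.4, -202.1, 26.0]]
42 [[465.6, -200.0, 42.0]]
ends [[485.6, -203.6, 10.0], [456.9, -205.0, 10.0]] yaw 0.04878562301302272
[259. 192.] [58.4  7.8] 84.3 354.5
10 [[522.9, 64.7, 10.0]]
26 [[519.1, 61.9, 26.0]]
42 [[515.3, 59.2, 42.0]]
ends [[589.6, 78.9, 10.0], [458.3, 50.9, 10.0]] yaw 0.20976701334262599
[332. 178.] [54.2 13.5] 79.7 664.0
10 [[569.2, -94.0, 10.0]]
26 [[564.6, -93.8, 26.0]]
42 [[560.0, -93.7, 42.0]]
ends [[631.1, -78.3, 10.0], [509.0, -109.2, 10.0]] yaw 0.24773292426994462
[289. 188.] [81.9  2.5] 82.3 117.0
10 [[538.4, -0.9, 10.0]]
26 [[534.4, -2.4, 26.0]]
42 [[530.3, -4.0, 42.0]]
ends [[632.5, 20.9, 10.0], [448.5, -21.6, 10.0]] yaw 0.22702427491285324
[422. 152.] [24.  5.] 90.0 50.5
10 [[646.0, -293.7, 10.0]]
26 [[640.0, -290.0, 26.0]]
42 [[634.0, -286.3, 42.0]]
ends [[675.0, -293.0, 10.0], [617.4, -294.5, 10.0]] yaw 0.025567376542014145
[388. 177.] [75.5  2.4] 79.0 104.0
10 [[580.9, -220.1, 10.0]]
26 [[576.1, -217.7, 26.0]]
42 [[571.3, -215.3, 42.0]]
ends [[667.8, -199.9, 10.0], [497.6, -239.5, 10.0]] yaw 0.22901518850316613
[383. 177.] [76.3  2.4] 79.4 105.5
10 [[578.9, -208.4, 10.0]]
26 [[574.1, -206.2, 26.0]]
42 [[569.3, -204.0, 42.0]]
ends [[666.8, -188.1, 10.0], [494.6, -227.8, 10.0]] yaw 0.22614123346310636
[270. 142.] [ 5. 36.] 90.0 76.5
10 [[640.7, 52.4, 10.0]]
26 [[634.9, 49.8, 26.0]]
42 [[629.0, 47.3, 42.0]]
ends [[646.8, 53.0, 10.0], [634.7, 51.7, 10.0]] yaw 0.1073961976719971
```

View pics/crop1.png

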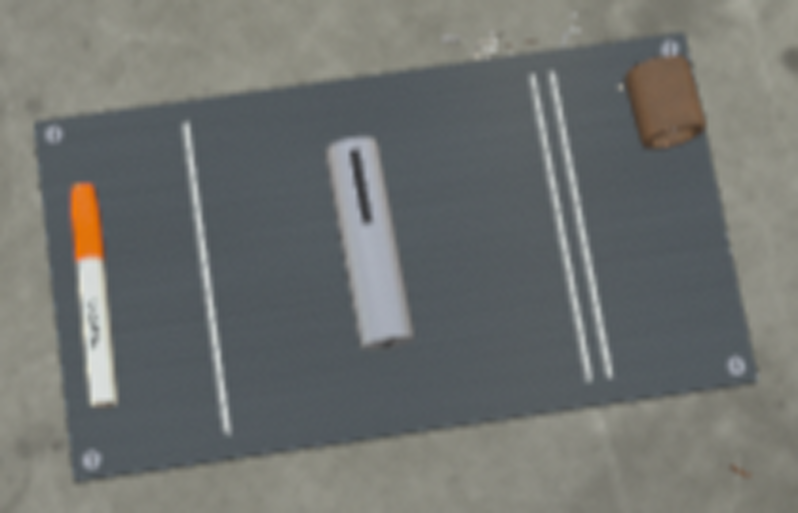

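The crop shows the grey steel shaft with its black keyway up, about 97 mm short of the single line and nearly parallel to it; it is the one meant. I'll move behind it on the double-line side, with the finger line parallel to the shaft.

```bash
python3 -m crank '[[455,-246,0,-77,60],[455,-246,0,-77,60],[455,-246,0,-77,60],[455,-246,0,-77,60],[455,-246,0,-77,60],[455,-246,0,-77,60],[455,-246,0,-77,60],[455,-246,0,-77,60],[455,-246,0,-77,60],[455,-246,0,-77,60]]'
```

```text
t: 0.98
eef_pos: [518.2, -219.0, 233.6]
tcp_rot: [-3.141, 0.0, 1.714]
ft_force: [0.6, -0.4, 0.4]
opening: 0.632
grip_force: 0.0
```

```bash
python3 -m crank '[[0,0,0,0,60],[0,0,0,0,60],[0,0,0,0,60]]'; python3 - <<'E'
from h import *
s=env.state(); p=s["eef_pos"]; y=s["tcp_rot"][2]
X=np.array([np.cos(y),np.sin(y)]);Y=np.array([np.sin(y),-np.cos(y)])
d=np.array([575,-138])-p[:2]; print(p,y,d@X,d@Y, "yaw deg(tool)",-np.degrees(1.805-y))
c=env.read_camera("top"); cv2.imwrite("pics/t2.png",c["img"])
E
```

```text
t: 1.23
eef_pos: [517.3, -220.9, 233.4]
tcp_rot: [-3.141, -0.0, 1.707]
ft_force: [-0.0, -0.6, 0.6]
opening: 0.633
grip_force: 0.0
[ 517.27896398 -220.92553324  233.43259195] 1.7073384032463577 74.2968292131625 68.47147749260249 yaw deg(tool) -5.595597314492244
```

View pics/t2.png

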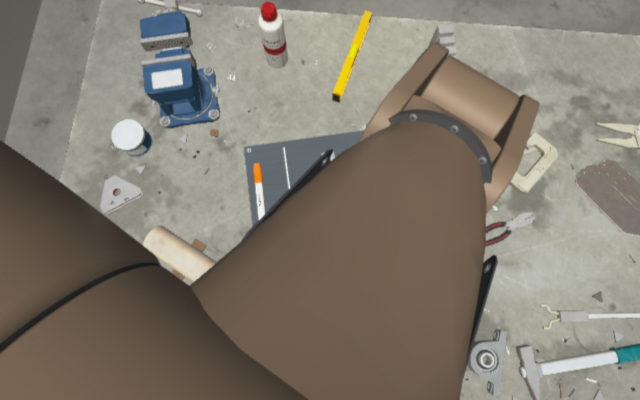

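The arm hides the shaft from the top camera here. I'll go behind the shaft, lower, and check from the scene camera.

```bash
python3 -m crank '[[36,34,0,-3,60],[74,68,0,-5.6,60],[74,68,0,-5.6,60],[74,68,40,-5.6,60],[74,68,80,-5.6,60],[74,68,115,-5.6,60],[74,68,145,-5.6,60],[74,68,165,-5.6,60],[74,68,178,-5.6,60],[74,68,180,-5.6,60]]';python3 -m crank '[[0,0,0,0,60],[0,0,0,0,60]]'; python3 - <<'E'
from h import *
print(env.state()["eef_pos"])
c=env.read_camera("scene"); cv2.imwrite("pics/s3.png",cv2.resize(c["img"][130:290,240:480],None,fx=3.3,fy=3.3,interpolation=cv2.INTER_CUBIC))
E
```

```text
t: 2.12
eef_pos: [573.2, -139.6, 51.1]
tcp_rot: [-3.138, -0.002, 1.802]
ft_force: [-0.3, 0.1, -0.3]
opening: 0.63
grip_force: 0.0
t: 2.28
eef_pos: [574.8, -139.3, 54.4]
tcp_rot: [3.141, 0.001, 1.804]
ft_force: [0.6, 0.4, 0.0]
opening: 0.63
grip_force: 0.0
[ 574.82088505 -139.33627354   54.40780181]
```

View pics/s3.png

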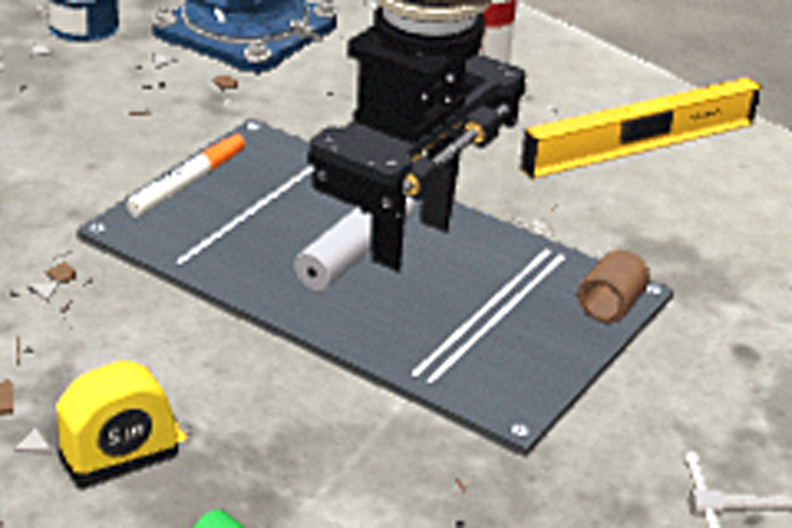

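The tips stand clear behind the shaft, about 9 mm above its axis height. Next I start the push, slowly.

```bash
python3 -m crank '[[8,0,1,0,60],[15,0,2,0,60],[19,0,2,0,60],[21.5,0,2,0,60],[24,0,2,0,60],[26.5,0,2,0,60],[29,0,2,0,60],[31.5,0,2,0,60],[34,0,2,0,60],[36.5,0,2,0,60]]'; python3 -m crank '[[2.5,0,0,0,60],[5,0,0,0,60],[7.5,0,0,0,60],[10,0,0,0,60],[12.5,0,0,0,60],[15,0,0,0,60],[17.5,0,0,0,60],[20,0,0,0,60],[22.5,0,0,0,60],[24.5,0,0,0,60]]'; python3 - <<'E'
from h import *
c=env.read_camera("scene"); cv2.imwrite("pics/s4.png",cv2.resize(c["img"][130:290,240:480],None,fx=3.3,fy=3.3,interpolation=cv2.INTER_CUBIC))
E
```

```text
t: 3.17
eef_pos: [567.9, -105.1, 55.2]
tcp_rot: [3.137, 0.006, 1.807]
ft_force: [-7.3, -19.1, 38.8]
opening: 0.632
grip_force: 20.2
t: 4.0
eef_pos: [561.9, -81.3, 59.6]
tcp_rot: [3.136, 0.006, 1.807]
ft_force: [-24.8, -15.2, 96.2]
opening: 0.633
grip_force: 48.3
```

View pics/s4.png

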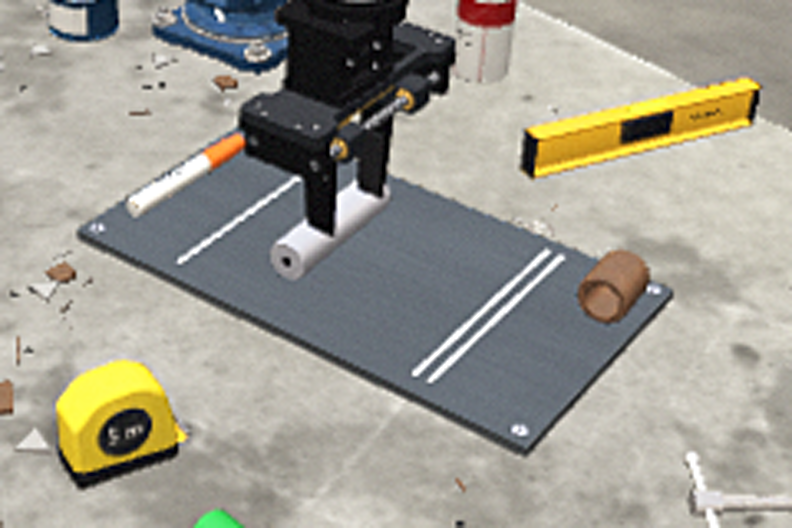

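The tips have ridden up onto the shaft and the force is 96 N, so they were too high. I'll lift off at once and measure.

```bash
python3 -m crank '[[0,0,-3,0,60],[0,0,-6,0,60],[0,0,-9,0,60],[0,0,-14,0,60],[0,0,-25,0,60],[0,0,-40,0,60],[0,0,-40,0,60],[0,0,-40,0,60]]'; cat >> h.py <<'E'
def shaft(c):
    "far/near bottom line etc: light-grey blob"
E
python3 - <<'E'
from h import *
c=env.read_camera("scene"); cv2.imwrite("pics/s5.png",cv2.resize(c["img"][150:270,260:400],None,fx=5,fy=5,interpolation=cv2.INTER_CUBIC))
print(env.state()["eef_pos"],env.state()["ft_force"])
E
```

```text
t: 4.72
eef_pos: [560.8, -78.9, 92.2]
tcp_rot: [3.141, 0.001, 1.806]
ft_force: [0.2, -0.3, 0.0]
opening: 0.63
grip_force: 0.0
[560.46137463 -78.85275518  91.55090564] [1.13752175 0.43158444 0.17918367]
```

View pics/s5.png

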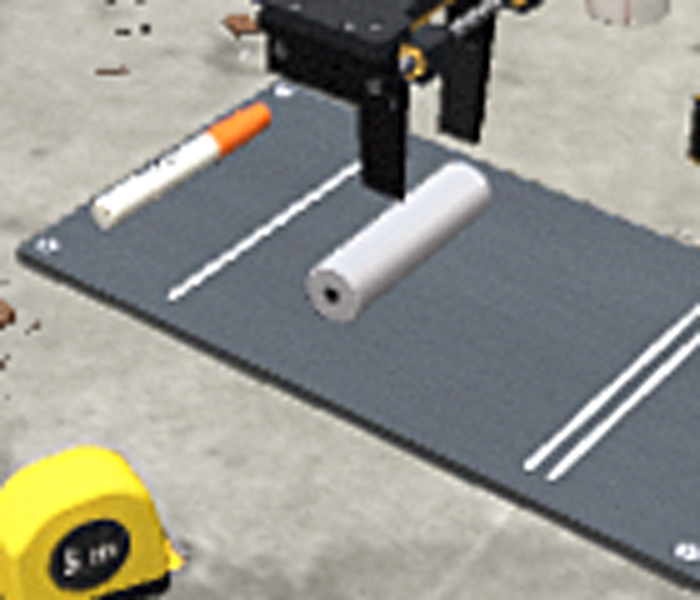

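The shaft now lies at crop (400,245), with its near face hole at (332,294) and the line's near end at (172,296). Next I convert these to positions.

```bash
python3 - <<'E'
from h import *
c=env.read_camera("scene")
P=lambda u,v,z: ray(c,[260+u/5,150+v/5],z)[0]
y=.227; u=np.array([np.cos(y),np.sin(y)]);n=np.array([-np.sin(y),np.cos(y)]); M=np.array([540.5,-.4])
f=lambda p:(round((p[:2]-M)@u,1),round((p[:2]-M)@n,1))
print("line near end",f(P(172,296,10)),"line other",f(P(355,167,10)))
print("hole",f(P(332,294,26)),"far", f(P(464,190,26)))
# silhouette edges: fit lines to left/right blob boundary
g=cv2.cvtColor(c["img"],cv2.COLOR_BGR2GRAY);m=np.zeros_like(g);m[175:216,318:362]=(g[175:216,318:362]>135)*255
k=max(cv2.findContours(m,0,1)[0],key=cv2.contourArea); h=cv2.convexHull(k)[:,0]
print(cv2.contourArea(k),(h).tolist()); s=env.state()["eef_pos"]; print("tcp",f(s))
E
```

```text
line near end (np.float64(-93.9), np.float64(-4.1)) line other (np.float64(58.9), np.float64(-4.9))
hole (np.float64(-60.9), np.float64(-78.4)) far (np.float64(56.2), np.float64(-76.8))
404.5 [[352, 182], [354, 183], [357, 186], [357, 189], [330, 213], [326, 213], [324, 212], [323, 211], [322, 209], [321, 206], [322, 204], [327, 199], [341, 188], [349, 182]]
tcp (np.float64(1.6), np.float64(-80.9))
```

Compared with the line seen in the same view, the shaft is about 73 mm short and parallel to it. I'll step back and go lower, with the tips only slightly above the axis height, so the chord between the contacts cannot jam.

```bash
python3 -m crank '[[-15,0,-5,0,60],[-35,0,-5,0,60],[-42,0,0,0,60],[-42,0,0,0,60],[-42,0,18,0,60],[-42,0,34,0,60],[-42,0,43,0,60],[-42,0,45,0,60],[-42,0,45,0,60],[-42,0,45,0,60]]'; python3 -m crank '[[5,0,0,0,60],[9,0,0,0,60],[11.5,0,0,0,60],[14,0,0,0,60],[16.5,0,0,0,60],[19,0,0,0,60],[21.5,0,0,0,60],[24,0,0,0,60],[26.5,0,0,0,60],[29,0,0,0,60]]'
```

```text
t: 5.65
eef_pos: [570.5, -119.7, 47.0]
tcp_rot: [3.141, 0.0, 1.806]
ft_force: [-0.1, -0.3, 0.2]
opening: 0.631
grip_force: 0.0
t: 6.48
eef_pos: [563.5, -91.4, 46.6]
tcp_rot: [3.142, 0.0, 1.806]
ft_force: [-0.6, -1.0, -0.4]
opening: 0.632
grip_force: 0.2
```

The contact is gentle now, about 1 N. I carry on.

```bash
for i in 1; do python3 -m crank '[[2.5,0,0,0,60],[5,0,0,0,60],[7.5,0,0,0,60],[10,0,0,0,60],[12.5,0,0,0,60],[15,0,0,0,60],[17.5,0,0,0,60],[20,0,0,0,60],[22.5,0,0,0,60],[25,0,0,0,60]]'; python3 -m crank '[[2.5,0,0,0,60],[5,0,0,0,60],[7.5,0,0,0,60],[10,0,0,0,60],[12.5,0,0,0,60],[15,0,0,0,60],[17.5,0,0,0,60],[20,0,0,0,60],[22.5,0,0,0,60],[24,0,0,0,60]]'; done; python3 - <<'E'
from h import *
c=env.read_camera("scene"); cv2.imwrite("pics/s6.png",cv2.resize(c["img"][150:270,260:400],None,fx=5,fy=5,interpolation=cv2.INTER_CUBIC))
E
```

```text
t: 7.32
eef_pos: [557.7, -67.1, 46.6]
tcp_rot: [3.142, 0.0, 1.806]
ft_force: [0.5, 0.6, 1.1]
opening: 0.629
grip_force: 0.2
t: 8.15
eef_pos: [552.0, -43.6, 46.6]
tcp_rot: [-3.141, 0.0, 1.806]
ft_force: [-0.2, 0.2, -0.2]
opening: 0.63
grip_force: 0.0
```

View pics/s6.png

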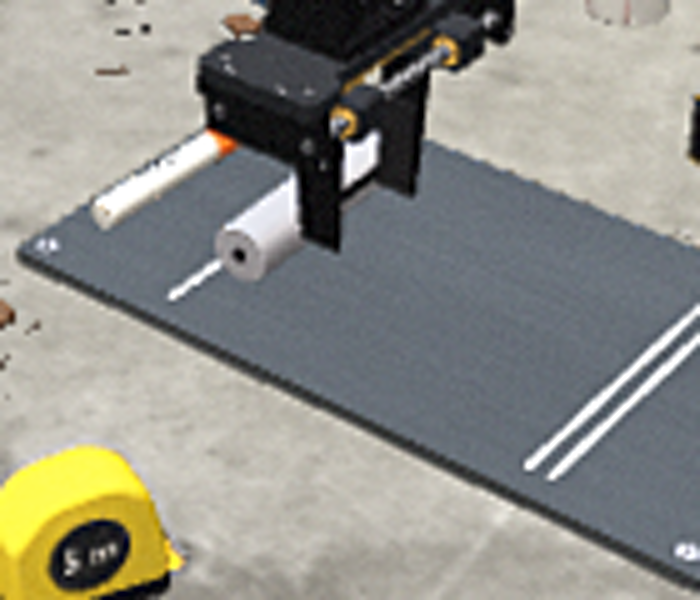

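The shaft is close to the line with its hole at (239,255). The keyway has come up on the back side, so it has turned past face-down.

```bash
cat >> h.py <<'E'
y=.227; u=np.array([np.cos(y),np.sin(y)]);n=np.array([-np.sin(y),np.cos(y)]); M=np.array([540.5,-.4])
f=lambda p:((p[:2]-M)@u).round(1).item(),
F=lambda p:[((p[:2]-M)@k).round(1).item() for k in (u,n)]
E
python3 - <<'E'
from h import *
c=env.read_camera("scene"); P=lambda u,v,z: ray(c,[260+u/5,150+v/5],z)[0]
print("line",F(P(172,296,10)),"hole",F(P(239,255,26)),"tcp",F(env.state()["eef_pos"]))
E
```

```text
line [-93.9, -4.1] hole [-63.2, -22.2] tcp [1.5, -44.8]
```

```bash
python3 -m crank '[[2,0,0,0,60],[4,0,0,0,60],[6,0,0,0,60],[8,0,0,0,60],[10,0,0,0,60],[12,0,0,0,60],[13.5,0,0,0,60],[15,0,0,0,60],[16.2,0,0,0,60],[17,0,0,0,60]]'; python3 -m crank '[[0,0,0,0,60],[-6,0,0,0,60],[-20,0,0,0,60],[-40,0,0,0,60],[-50,0,-20,0,60],[-60,0,-60,0,60],[-90,0,-100,0,60],[-130,0,-130,0,60],[-170,0,-150,0,60],[-210,0,-150,0,60]]';  python3 -m crank '[[-40,0,0,0,60],[-80,0,0,0,60],[-120,0,0,0,60],[-160,0,0,0,60],[-180,0,0,0,60],[-180,0,0,0,60],[-180,0,0,0,60]]'; python3 - <<'E'
from h import *
c=env.read_camera("scene"); a=cv2.resize(c["img"][160:250,270:370],None,fx=4,fy=6,interpolation=cv2.INTER_CUBIC)
t=env.read_camera("top"); b=cv2.resize(t["img"][130:250,240:320],None,fx=5,fy=5,interpolation=cv2.INTER_CUBIC)
cv2.imwrite("pics/s7.png",np.hstack([a[:540],b[:540]]))
E
```

```text
t: 9.08
eef_pos: [548.2, -27.3, 46.6]
tcp_rot: [-3.142, 0.0, 1.806]
ft_force: [-0.6, -0.7, -0.5]
opening: 0.629
grip_force: 0.2
t: 9.92
eef_pos: [594.2, -219.2, 198.2]
tcp_rot: [3.138, 0.003, 1.806]
ft_force: [0.4, 0.6, 0.5]
opening: 0.629
grip_force: 0.0
t: 10.5
eef_pos: [634.4, -393.7, 193.1]
tcp_rot: [-3.141, -0.001, 1.803]
ft_force: [0.3, 0.0, -0.6]
opening: 0.63
grip_force: 0.0
```

View pics/s7.png

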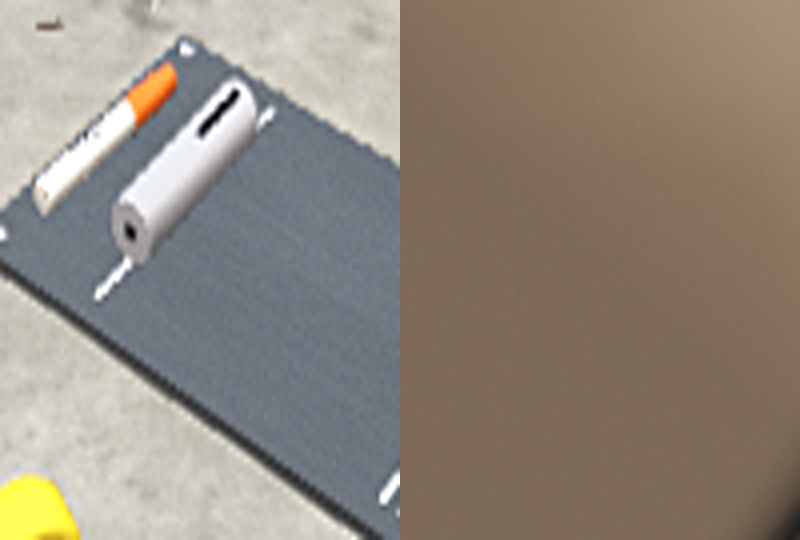

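The shaft lies over the line: its hole is at (130,232), and the line emerges from under both ends at (97,298) and (272,112). I check the numbers.

```bash
python3 - <<'E'
from h import *
c=env.read_camera("scene"); P=lambda u,v,z: F(ray(c,[270+u/4,160+v/6],z)[0])
print("line ends",P(97,298,10),P(272,112,10),"hole",P(130,232,26),"top-left far",P(237,80,26),"far right",P(258,125,26),"near left/right",P(113,215,26),P(150,250,26))
# silhouette edges lines
g=c["img"].min(2);m=np.zeros_like(g);m[172:205,297:336]=(g[172:205,297:336]>140)*255
k=max(cv2.findContours(m,0,1)[0],key=cv2.contourArea);print(cv2.contourArea(k),cv2.convexHull(k)[:,0].tolist())
E
```

```text
line ends [-95.7, -5.1] [90.4, -5.7] hole [-63.5, -5.4] top-left far [76.6, 14.5] far right [54.6, -19.1] near left/right [-60.4, 11.0] [-65.9, -23.4]
394.0 [[330, 173], [333, 176], [335, 179], [335, 180], [334, 181], [305, 203], [302, 204], [299, 204], [298, 198], [298, 194], [301, 191], [305, 188], [323, 175], [326, 173]]
```

The hole sits on the line within about 1 mm, the far end is off by about 4 mm at most (yaw about 0.03 rad), and lengthwise it is within a few mm. I hand it in.

```bash
python3 -c "
from cell import env
print(env.job_done())"
```

```text
the job is handed in; nothing more can be done
None
```

I rolled the steel shaft onto the single line and handed the job in. By my last camera measurement it lies within about 2 mm of the line across and 0.03 rad in angle, with the robot clear, the marker in place and the coupling never approached; the hand-in gave no verdict.

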